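# Set a rubber stopper under the hand-wheel compression stand

### The arm

A 6-joint arm with a two-finger parallel gripper is mounted at the origin on a cart in front of the work surface, level with it; the furniture and walls round the work are solid. World frame = base frame: x ahead of the robot, y to its left, z up, the work surface at z = 0. Lengths are in m, angles in rad, forces in N, time in s.
With the tool pointing down it reaches from about 0.35 to 0.775 m from the base axis. Payload 5.5 kg.
Tool frame: the origin (TCP) lies midway between the tips of the shut fingers; the grasp point (between the pads) lies grip_point_offset behind it (grip_point_offset is the distance from the TCP to the grasp point, in m); z points along the fingers, y is the direction in which the jaws open and shut (so a half turn about z gives the same grasp; the last joint's range is limited). The gripper opens to 85 mm and grips with 20 to 120 N. Pads are 22 mm wide; open, the fingers measure 114 mm over their backs; the gripper's body (76 mm by 85 mm) begins 54 mm behind the grasp point. The pads swing forward as they close: fully open they stand 13 mm farther back than shut.
Start: joints at [-1.382, 0.313, 0.046, 1.304, 0, 1.431], TCP at [0.186, -0.544, 0.231] pointing down, gripper open.
Joint ranges: [-2.76, 2.76], [-0.86, 1.69], [-1.03, 1.26], [-2.2, 2.34], [-1.47, 1.5], [-3.14, 3.14]. Speed limits (rad/s): [2.57, 2.57, 3.14, 3.14, 3.14, 3.14].

### API

Orientations are given as a unit quaternion [w, x, y, z].
In Python, from workcell import * gives the robot as it stands.
- The arm moves only by the tool send_rows, never from a script. Its argument "series" is one flat list of numbers, 7 for each row, row after row: the shift along the tool's x, y, z in cm, then the turn, a rotation vector about the tool's x, y, z in degrees, then the opening, from 0 (shut) to 1 (fully open). A call has 1 to 10 rows; each row is the pose to reach, as a shift and turn from the pose commanded when the call began, along the tool's axes at that moment; what a row does not reach only later rows make up. A row lasts 1/12 s, in which the tool goes at most 41.7 mm and 7.16 degrees, less where a joint would pass 70% of its speed; a pose out of reach is approached as far as the arm can. A call with a gripper value outside its range is refused whole. The fingers move at their own pace and stop on an object; "newtons" is the grip in N (left out, the last holds). Time passes only in rows, so rows that repeat a pose let the fingers close. It gives the time, the measured TCP pose, the force and the opening at its end, in the units of the state.
- get_state(): the state, without advancing time (a new reading comes with each control period).
- read_camera(name): name is "side" or "top" or "wrist"; returns the picture (400x640x3 uint8, blue, green, red); there is no depth.
- camera_info(name): a dict with "K" (3x3 intrinsics, pixels), "xyz" and "attitude" of the camera in the world. Camera axes: x right, y down, z forward; pixel columns grow to the right and rows downward; lengths in m; the calibration is good to about 2 mm. A picture is of the moment at which its call begins: read the wrist's pose just before it. camera_info takes no time and is no camera call; for the wrist camera it gives the pose at the moment of the call.
- hand_in(): hands the job in, once; it reports no verdict.
Trained networks look in the newest picture that a camera, given by its name, has taken for a name from the list of things; names that differ only in an ending like _2 or _b are one class to them, and where a whole thing is asked for, a point or a joint stands for the part that bears it (a point fixed in the world has none). Each returns a list of dicts, best first, with "p" (0 to 1); they miss things now and then, are a little off and sometimes report something else, mostly with a low value. They report only what shows in the picture. A call takes as long as a camera call.
- silhouettes(camera, label): "pixels" (400x640 bool, what is visible of it) and "box" ([left, top, width, height] in pixels, round what is visible of it).
The state is a dict: "clock": time; "joint_pos": joint angles; "qvel": joint speeds; "tau": joint torques, N m; "tcp_pos": TCP position; "orientation": TCP orientation; "wrist_force": force on the tool from outside, world axes, zero at the start; "ft_torque": the same for the moment, N m; "finger_gap": finger opening in m.
Only numpy, scipy, OpenCV 4.12 (cv2) and the standard library are available. Lean on these libraries where they do the work, as an engineer would, in place of code of your own. Each camera call takes 0.05 s, during which the arm holds its last target. There are 200 camera calls.

### The job

A rubber stopper sits in the pulled-out tray of the hand-wheel compression stand. First push the tray in by its upright front plate until it stops under the press; then push the hand wheel round clockwise (seen from above) by its upright handle through exactly one full turn, so that the handle is back where it began and the sprung foot bears on the stopper. Only push, with the fingertips or the outside of the fingers: grip and lift nothing, push gently, do not touch the stopper, leave the other things on the bench where they are, and finish clear of everything.

Things in the scene. Friction and masses are not known exactly. Their poses are not given: they have to be found in the camera images.
- stand: Fixed grey bench stand: a base 215 x 122 mm (top, with its tray rails, 29 mm above the bench), two upright steel columns, a grey head bridging them and a black hand wheel on top (rim 126 mm across; rim and hub reach 143 mm above the bench). Origin on the wheel's vertical axis at bench height. x: the direction in which the tray is pushed in (the base runs from x = -130 to +85 mm); z up.
- press_wheel (a joint): Angle of the hand wheel, rad, grows clockwise seen from above; starts anywhere from 0 to 2.5 and stops at -0.3 and 10. Stiff, about 3 N at the handle, no spring: it stays where it is left. Each turn lowers the guided plate and its sprung foot by 8 mm.
- crank_handle: The wheel's upright black handle, a round grip 21 mm thick, standing on the wheel 55 mm from its axis at the end of a spoke; it turns freely on its own pin. Origin at its middle, 167 mm above the bench; it reaches from the rim (143 mm) up to 191 mm. The space over the wheel is free otherwise.
- tray (a joint): Travel of the sliding steel specimen tray, m: 0 pulled out (start), 0.08 fully in against its stop. About 2 N of friction; stays where it is left.
- tray_front (a point): Upright steel front plate of the tray, 64 mm wide, 6 mm thick, from 16 to 60 mm above the bench. Origin in the middle of its outer face (the one to push) 25 mm above the bench; its x axis is the direction to push. Fully in, it stands 133 mm from the wheel's axis.
- stopper_center (a point): Centre of the red-brown rubber stopper (27 mm across, 24 mm high, loose, narrow end down) that stands in the tray's seat.
- seat (a point): Centre of the seat on the tray, a ring 37 mm across outside, 31 mm inside and 6 mm high; on the tray's top face, 25 mm above the bench.
- foot: Sprung round steel pressure foot, 33 mm across, under the moving plate on the wheel's axis; origin at the centre of its underside. It starts 2 to 5 mm higher than the stopper's top.
- spare_stopper: A second rubber stopper of the same kind, loose on the bench on the far side of the stand; bystander.
- petri_a: Petri dish 61 mm across, 16 mm high, lying on the bench on the far side of the stand; bystander.
- petri_b: A second such dish stacked on the first; bystander.
- forceps: Steel forceps 120 mm long lying flat on the left of the stand; bystander.
- amber_bottle: Amber dropper bottle, 34 mm across, 129 mm high, right of the stand; bystander.
- small_beaker: Glass beaker, 52 mm across, 65 mm high, right of the stand; bystander.
- marker: Marker pen 135 mm long lying right of the stand; bystander.

How it is judged:
On the way, in this order (a step that is already met when the one before it is completed fails the run):
1. the tray is fully in, the hand wheel not yet turned (value of joint tray above 0.077 m and distance of crank_handle from where it was at the start of the episode below 0.012 m), for 0.1 s.
2. the wheel is about half-way round, with the fingers pushing its handle (distance of crank_handle from where it was at the start of the episode above 0.085 m and contact force between the fingers and crank_handle above 0.2 N), for 0.04 s.
At the end, for the whole second after the job is handed in: The tray is within 3 mm of its stop, the wheel has gone one turn clockwise with its handle within 12 mm (about 12 degrees) of where it began and at rest, and the foot presses on the stopper (more than 0.4 N), which stands upright in its seat (within 5 mm) (all of step 1 and value of joint press_wheel above 5.9 rad and velocity of joint press_wheel between -0.05 and 0.05 rad/s and contact force between foot and stopper above 0.4 N and horizontal distance between stopper_center and seat below 0.005 m and angle between stopper_center's own z axis and vertical below 0.12 rad); the robot touches nothing.
It fails at once if the wheel is turned well past one turn or hard back the wrong way (value of joint press_wheel above 9.3 rad or value of joint press_wheel below -0.25 rad).
It fails at once if the handle is gripped or shoved hard (over 30 N) (contact force between the fingers and crank_handle above 30 N).
It fails at once if the tray front is gripped or shoved hard (over 35 N) (contact force between the fingers and tray above 35 N).
It fails at once if the stopper is touched, lifted or knocked out of its seat (contact force between any of the arm, the fingers and stopper above 0.5 N or distance between stopper_center and seat above 0.02 m).
It fails at once if a bystander is moved more than 20 mm (distance of any of spare_stopper, petri_a, petri_b, forceps, amber_bottle, small_beaker, marker from where it was at the start of the episode above 0.02 m).
It also fails if it takes over 58 s, if anything falls off the work surface, if the arm or the gripper's body presses on something with over 40 N, if the wrist force passes 120 N, or if a joint passes its speed limit or range.

## Working session

There is one attempt and no reset: what is moved stays moved. The work goes in short steps, Python scripts to look and compute and a tool call to move; the robot and the scene stay as the last step left them, time stands still between calls to the robot, and variables do not carry over. Pictures are saved under pics/ and viewed, about 8 in all and at most 12, crops included, and the job is handed in when it is done.

Besides the shell and the picture viewer there is one more tool, called after "Request:" by a JSON object that holds its "method" and its "body". send_rows: Moves the arm, as the interface text tells. Its arguments: {"type":"object","properties":{"series":{"type":"array"},"newtons":{"type":"number"}},"required":["series"]}

```bash
mkdir -p pics; ls
python3 - <<'E'
from workcell import *
import cv2,numpy as np
s=get_state();print({k:np.round(v,3) for k,v in s.items()})
for c in("top","side"):
    i=camera_info(c);print(c,i)
    cv2.imwrite(f"pics/{c}0.png",read_camera(c))
    for l in("stand","crank_handle","tray_front","press_wheel","stopper_center","amber_bottle","small_beaker"):
        print(c,l,[(round(d["p"],2),d["box"],np.round(np.argwhere(d["pixels"]).mean(0)[::-1],1)) for d in silhouettes(c,l)[:2]])
E
```

```text
pics
{'clock': np.float64(0.0), 'joint_pos': array([-1.382,  0.314,  0.045,  1.304,  0.   ,  1.431]), 'qvel': array([ 0.001,  0.001,  0.001, -0.   ,  0.   , -0.   ]), 'tau': array([ 0.0000e+00, -4.8063e+01,  2.9853e+01,  1.9000e-02, -0.0000e+00,
       -0.0000e+00]), 'tcp_pos': array([ 0.186, -0.544,  0.23 ]), 'orientation': array([-0.001,  0.987,  0.164, -0.   ]), 'wrist_force': array([ 0.224,  0.382, -0.196]), 'ft_torque': array([-0.036, -0.003, -0.006]), 'finger_gap': np.float64(0.086)}
top {'K': array([[496.01931306,   0.        , 313.65462365],
       [  0.        , 496.01931306, 187.74747109],
       [  0.        ,   0.        ,   1.        ]]), 'xyz': array([ 0.42032421, -0.05003359,  1.6847814 ]), 'attitude': array([-0.02371303,  0.71726085, -0.69575058,  0.03009463])}
top stand [(0.59, [255.5, 181.9, 96.5, 43.5], array([298.9, 203.8]))]
top crank_handle []
top tray_front [(0.87, [300.5, 198.0, 53.1, 24.3], array([327.5, 208.5]))]
top press_wheel [(0.73, [264.3, 178.7, 37.8, 40.8], array([283.8, 200.1]))]
top stopper_center []
top amber_bottle [(0.52, [407.8, 165.4, 16.3, 14.
[... 348 characters left out ...]
93101,  0.02562495,  0.83002661, -0.55687749])}
side stand [(0.88, [301.9, 185.9, 56.2, 83.7], array([330.6, 230.8])), (0.48, [275.3, 224.4, 20.6, 15.6], array([285.9, 232.8]))]
side crank_handle [(0.55, [307.6, 187.0, 10.7, 18.3], array([313.3, 196.2]))]
side tray_front [(0.48, [317.8, 200.2, 25.4, 36.2], array([330.1, 230.9]))]
side press_wheel [(0.82, [305.9, 183.2, 52.0, 30.7], array([330.5, 201.8]))]
side stopper_center [(0.15, [283.5, 159.3, 9.9, 34.2], array([287.5, 176. ]))]
side amber_bottle [(0.66, [282.5, 158.4, 9.0, 32.7], array([287.5, 175.4]))]
side small_beaker [(0.74, [282.6, 159.6, 8.9, 31.2], array([287.7, 176.2])), (0.64, [316.3, 175.4, 15.0, 16.6], array([324.5, 182.4]))]
```

Run:
```python
import cv2,numpy as np
a=cv2.imread("pics/top0.png")[130:270,200:440];b=cv2.imread("pics/side0.png")[150:290,220:440]
a=cv2.resize(a,(800,467),interpolation=3);cv2.imwrite("pics/ta.png",a)
b=cv2.resize(b,(800,509),interpolation=3);cv2.imwrite("pics/sb.png",b)
```

```text
(no output)
```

View pics/ta.png

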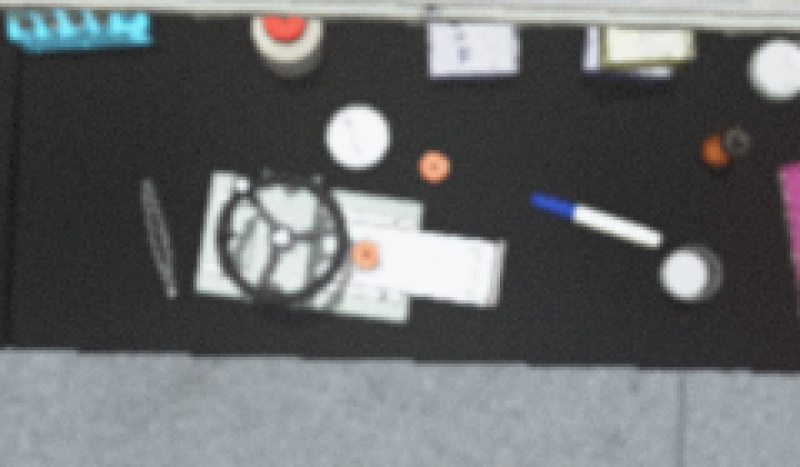

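View pics/sb.png

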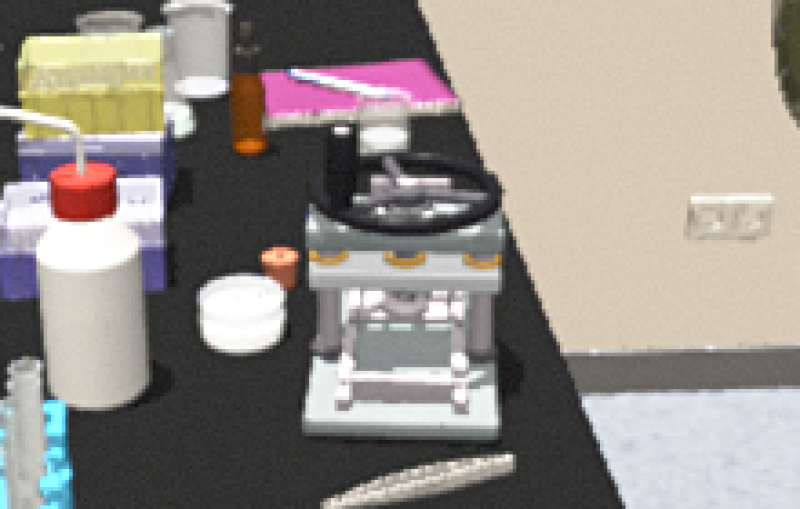

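The top view shows the wheel centre at about px (284.6, 201), the tray front plate at about px (350, 212), and the handle cap at about px (272.6, 186) on the upper-left spoke. The side view confirms the handle is on the far-left side of the rim, with the fore area clear.

```bash
cat > h.py <<'E'
from workcell import *
import cv2,numpy as np
from scipy.spatial.transform import Rotation as R
def q2R(q): return R.from_quat(np.roll(q,-1)).as_matrix()
def ray(c,u,z,i=None):
    i=i or camera_info(c);d=q2R(i["attitude"])@np.linalg.solve(i["K"],[u[0],u[1],1])
    return i["xyz"]+d*(z-i["xyz"][2])/d[2]
def proj(c,p,i=None):
    i=i or camera_info(c);v=i["K"]@(q2R(i["attitude"]).T@(np.array(p)-i["xyz"]));return v[:2]/v[2]
E
python3 - <<'E'
from h import *
cr=lambda x,y:(200+x*.3,130+y*.3)
P=lambda x,y,z:np.round(ray("top",cr(x,y),z),4)
print("hub",P(282,237,.143),"handle",P(242,187,.191))
print("plate top ends",P(505,240,.06),P(497,305,.06))
print("base corners",[P(*a,.02) for a in((213,172),(422,203),(408,321),(195,292))])
print("stopper",P(365,254,.045))
print("side: handle top",np.round(ray("side",(220+343*.275,150+128*.275),.191),4))
print("bottle",P(715,152,.1),"beaker",P(688,274,.06),"marker",P(660,240,.01),P(535,200,.01),"forceps",P(148,185,0),P(172,295,0))
print("edge",P(300,355,0))
E
```

```text
hub [0.4937 0.0269 0.143 ] handle [0.5356 0.0622 0.191 ]
plate top ends [ 0.5014 -0.1884  0.06  ] [ 0.4374 -0.1821  0.06  ]
base corners [array([0.5631, 0.1049, 0.02  ]), array([ 0.5382, -0.107 ,  0.02  ]), array([ 0.4191, -0.0963,  0.02  ]), array([0.4416, 0.1184, 0.02  ])]
stopper [ 0.484  -0.0511  0.045 ]
side: handle top [0.5373 0.0617 0.191 ]
bottle [ 0.5906 -0.3856  0.1   ] beaker [ 0.4734 -0.3693  0.06  ] marker [ 0.5087 -0.3501  0.01  ] [ 0.5455 -0.2221  0.01  ] forceps [0.5494 0.1725 0.    ] [0.4382 0.1436 0.    ]
edge [0.3814 0.0116 0.    ]
```

Request:
{"method": "send_rows", "body": {"series": [1.8, -1, 0, 0, 0, 1, 0, 5, -2.8, 0, 0, 0, 4, 0, 9, -5, 0, 0, 0, 7, 0, 13, -7.2, 0, 0, 0, 10, 0, 17, -9.4, 0, 0, 0, 13, 0, 21, -11.6, 0, 0, 0, 16, 0, 25, -13.8, 0, 0, 0, 19, 0, 29, -16, 0, 0, 0, 22, 0, 33, -18.3, 0, 0, 0, 25, 0, 36.5, -20.2, 0, 0, 0, 25, 0], "newtons": 20}}

```text
clock: 1.63
tcp_pos: [0.4491, -0.2531, 0.2316]
orientation: [0.0, 0.998, -0.055, 0.0]
wrist_force: [-0.1, -1.3, 0.1]
finger_gap: 0.0002
```

Request:
{"method": "send_rows", "body": {"series": [0, 0, 1, 0, 0, 0, 0, 0, 0, 4, 0, 0, 0, 0, 0, 0, 8, 0, 0, 0, 0, 0, 0, 11.5, 0, 0, 0, 0, 0, 0, 14.5, 0, 0, 0, 0, 0, 0, 17, 0, 0, 0, 0, 0, 0, 18.7, 0, 0, 0, 0, 0, 0, 19.5, 0, 0, 0, 0, 0, 0, 19.5, 0, 0, 0, 0, 0, 0, 19.5, 0, 0, 0, 0]}}

```text
clock: 2.47
tcp_pos: [0.4481, -0.2552, 0.0366]
orientation: [0.0, 0.999, -0.054, -0.0]
wrist_force: [-0.2, -0.3, 0.4]
finger_gap: 0.0001
```

Run:
```python
from h import *
s=get_state();print(s["clock"],np.round(s["tcp_pos"],4),s["orientation"],s["wrist_force"],s["joint_pos"])
im=read_camera("wrist");i=camera_info("wrist")
o=im.copy();H=np.array([.4937,.0269]);d=np.array([.106,.994])
for p in [(*(H-.213*d),.025),(*(H-.133*d),.025),(.4937,.0269,.143),(.5356,.0622,.191)]:
    q=proj("wrist",p,i);print(p,q)
    if 0<q[0]<640 and 0<q[1]<400: cv2.drawMarker(o,tuple(int(v) for v in q),(0,0,255),0,15,1)
cv2.imwrite("pics/w1.png",o)
```

```text
2.4667 [ 0.4481 -0.2552  0.0366] [ 3.69689478e-05  9.98547636e-01 -5.38759406e-02 -2.07572691e-05] [-0.2289756  -0.30639454  0.38027826] [-6.73469528e-01  3.45662764e-01 -4.20073513e-01  8.05050914e-01
 -8.43018261e-05  2.57592720e+00]
(np.float64(0.47112200000000004), np.float64(-0.184822), 0.025) [182.17351326 220.38294196]
(np.float64(0.47960200000000003), np.float64(-0.105302), 0.025) [ 30.75358631 220.48308511]
(0.4937, 0.0269, 0.143) [-1281.08006156   489.34693154]
(0.5356, 0.0622, 0.191) [119696.18145783 -11741.07510061]
```

View pics/w1.png

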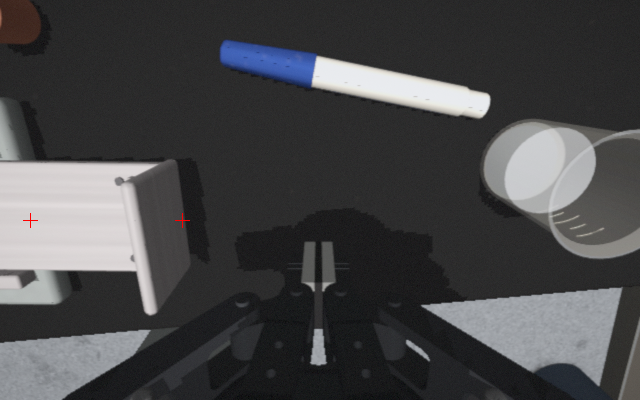

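The wrist view shows the plate's outer face at about px (180, 220), which matches the prediction. The TCP sits 15 mm too near the robot, so I'll correct that and close in.

Request:
{"method": "send_rows", "body": {"series": [0.5, -0.5, 0, 0, 0, 0, 0, 1, -1.5, 0, 0, 0, 0, 0, 1.5, -2.5, 0, 0, 0, 0, 0, 1.5, -3.5, 0, 0, 0, 0, 0, 1.5, -4.3, 0, 0, 0, 0, 0, 1.5, -5, 0, 0, 0, 0, 0, 1.5, -5.6, 0, 0, 0, 0, 0, 1.5, -6.2, 0, 0, 0, 0, 0, 1.5, -6.8, 0, 0, 0, 0, 0, 1.5, -7.4, 0, 0, 0, 0, 0]}}

```text
clock: 3.35
tcp_pos: [0.4709, -0.1827, 0.0363]
orientation: [0.0, 0.999, -0.054, -0.0]
wrist_force: [-1.2, -2.1, -0.2]
finger_gap: -0.0
```

Request:
{"method": "send_rows", "body": {"series": [0, -0.6, 0, 0, 0, 0, 0, 0, -1.2, 0, 0, 0, 0, 0, 0, -1.8, 0, 0, 0, 0, 0, 0, -2.4, 0, 0, 0, 0, 0, 0, -3, 0, 0, 0, 0, 0, 0, -3.5, 0, 0, 0, 0, 0, 0, -4, 0, 0, 0, 0, 0, 0, -4.5, 0, 0, 0, 0, 0, 0, -5, 0, 0, 0, 0, 0, 0, -5, 0, 0, 0, 0, 0]}}

```text
clock: 4.18
tcp_pos: [0.4761, -0.1319, 0.0363]
orientation: [-0.0, 0.999, -0.053, -0.0]
wrist_force: [0.0, 0.5, -0.7]
finger_gap: -0.0003
```

Request:
{"method": "send_rows", "body": {"series": [0, -0.3, 0, 0, 0, 0, 0, 0, -0.6, 0, 0, 0, 0, 0, 0, -0.8, 0, 0, 0, 0, 0, 0, -1, 0, 0, 0, 0, 0, 0, -1.2, 0, 0, 0, 0, 0, 0, -1.2, 0, 0, 0, 0, 0]}}

```text
clock: 4.68
tcp_pos: [0.4774, -0.1208, 0.0362]
orientation: [-0.0, 0.999, -0.054, -0.0]
wrist_force: [-1.8, 0.1, 0.7]
finger_gap: 0.0003
```

Run:
```python
from h import *
s=get_state();print(s["clock"],np.round(s["tcp_pos"],4),s["wrist_force"])
im=read_camera("wrist");i=camera_info("wrist")
H=np.array([.4937,.0269]);d=np.array([.106,.994]);n=np.array([.994,-.106])
for w in(-.032,.032):
  for z in (.06,):
    q=proj("wrist",(*(H-.133*d+w*n),z),i);print(q)
    cv2.drawMarker(im,tuple(int(v) for v in q),(0,0,255),0,15,1)
cv2.imwrite("pics/w2.png",im)
```

```text
4.6833 [ 0.4774 -0.1208  0.0362] [-1.81078749  0.07526015  0.74529754]
[286.70353019 342.50335283]
[281.63040892 216.43436068]
```

View pics/w2.png

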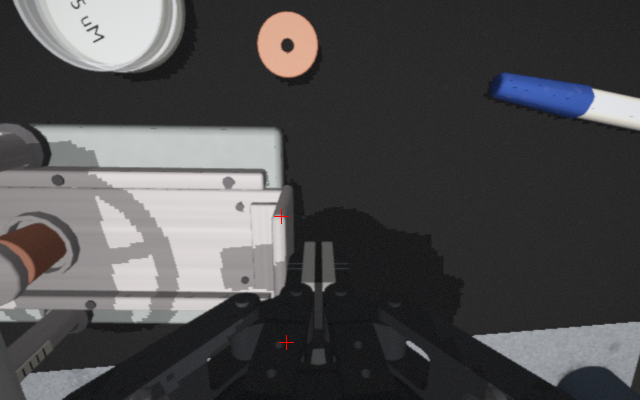

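The plate's outer edge is at about px (289, 200), a few mm short of the predicted stop at px (281, 216). I'll keep pushing in small steps until the force rises.

Request:
{"method": "send_rows", "body": {"series": [0, -0.2, 0, 0, 0, 0, 0, 0, -0.3, 0, 0, 0, 0, 0, 0, -0.4, 0, 0, 0, 0, 0, 0, -0.5, 0, 0, 0, 0, 0, 0, -0.5, 0, 0, 0, 0, 0]}}

```text
clock: 5.15
tcp_pos: [0.4779, -0.1179, 0.0363]
orientation: [0.002, 0.999, -0.054, -0.0]
wrist_force: [-2.0, -7.7, -0.7]
finger_gap: -0.0001
```

Request:
{"method": "send_rows", "body": {"series": [0, -0.1, 0, 0, 0, 0, 0, 0, -0.2, 0, 0, 0, 0, 0, 0, -0.3, 0, 0, 0, 0, 0, 0, -0.3, 0, 0, 0, 0, 0]}}

```text
clock: 5.48
tcp_pos: [0.4779, -0.1178, 0.0364]
orientation: [0.005, 0.998, -0.055, -0.001]
wrist_force: [-5.1, -16.3, -2.0]
finger_gap: -0.0001
```

Request:
{"method": "send_rows", "body": {"series": [0, 0.5, 0, 0, 0, 0, 0, 0, 1.5, 0, 0, 0, 0, 0, 0, 3, 0, 0, 0, 0, 0, 0, 3, -3, 0, 0, 0, 0, 0, 3, -7, 0, 0, 0, 0, 0, 3, -11, 0, 0, -6, 0, 0, 3, -15, 0, 0, -12, 0, 0, 3, -18, 0, 0, -18, 0, 0, 3, -19.5, 0, 0, -24, 0, 0, 3, -19.5, 0, 0, -30, 0]}}

```text
clock: 6.32
tcp_pos: [0.4775, -0.144, 0.236]
orientation: [0.002, 0.978, 0.209, 0.003]
wrist_force: [0.9, 0.1, 0.1]
finger_gap: -0.0001
```

Run:
```python
from h import *
s=get_state();print(s["clock"],np.round(s["tcp_pos"],4),s["orientation"],s["wrist_force"],s["joint_pos"])
read_camera("side"); 
for l in("crank_handle",):
    for d in silhouettes("side",l)[:2]:
        b=d["box"];print(l,d["p"],b); print(ray("side",(b[0]+b[2]/2,b[1]+2),.189))
im=read_camera("top")
cv2.imwrite("pics/t2.png",cv2.resize(im[150:250,240:380],(800,571),interpolation=3))
```

```text
6.3167 [ 0.4775 -0.144   0.236 ] [0.00211422 0.97785621 0.20923862 0.00345969] [0.90479655 0.12937885 0.08728949] [-4.54691249e-01  1.57145211e-01 -1.44599202e-01  1.26099819e+00
  9.46167073e-04  2.26530914e+00]
crank_handle 0.52 [308.5, 186.6, 7.4, 18.4]
[0.54272853 0.07723761 0.189     ]
crank_handle 0.4 [274.3, 224.4, 23.2, 18.1]
[0.59658928 0.2571763  0.189     ]
```

View pics/t2.png

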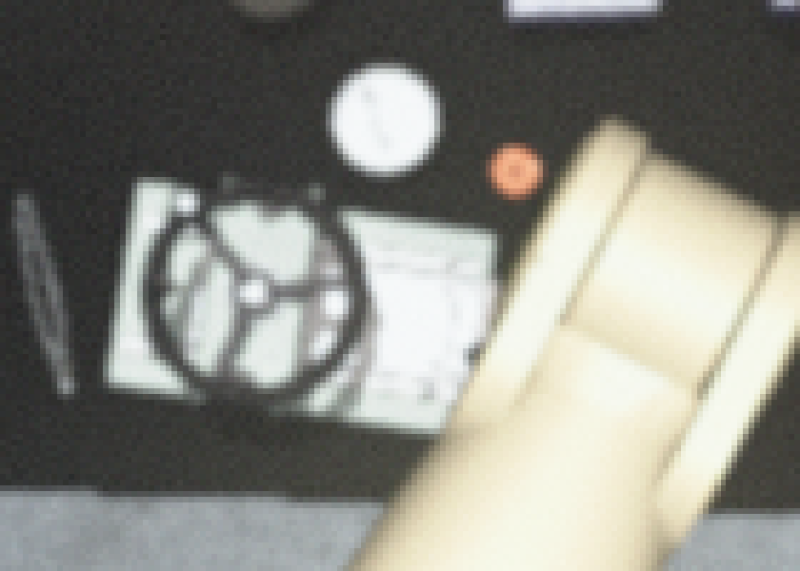

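The tray is in, with the plate flush at the base end. The handle cap at crop (186, 202) and hub at (254, 292) haven't moved. Next I'll place the finger behind the handle.

Request:
{"method": "send_rows", "body": {"series": [1, -1.6, 0, 0, 0, -2, 0, 2.8, -4.6, 0, 0, 0, -5, 0, 4.8, -8, 0, 0, 0, -8, 0, 6.8, -11.3, 0, 0, 0, -11, 0, 8.8, -14.6, 0, 0, 0, -14, 0, 10.6, -17.6, 0, 0, 0, -16, 0, 11.6, -19.3, 0, 0, 0, -16, 0, 11.6, -19.3, 0, 0, 0, -16, 0, 11.6, -19.3, 0, 0, 0, -16, 0]}}

```text
clock: 7.22
tcp_pos: [0.5026, 0.0813, 0.2301]
orientation: [-0.0, 0.94, 0.341, -0.001]
wrist_force: [0.5, -0.4, 0.3]
finger_gap: 0.0
```

Run:
```python
from h import *
s=get_state();print(s["clock"],np.round(s["tcp_pos"],4),s["orientation"],s["wrist_force"],s["joint_pos"])
Rm=q2R(s["orientation"])
print("yaw",np.degrees(np.arctan2(Rm[1,0],Rm[0,0])),"to start (tool cm)",Rm.T@(np.array([.5033,.0811,.168])-s["tcp_pos"])*100)
im=read_camera("wrist");i=camera_info("wrist")
for p in [(.4937,.0269,.143),(.5356,.0622,.191)]:
    q=proj("wrist",p,i);print(q);cv2.drawMarker(im,tuple(int(v) for v in q),(0,0,255),0,15,1)
cv2.imwrite("pics/w3.png",im)
```

```text
7.2167 [0.5026 0.0813 0.2301] [-3.56221341e-04  9.40082239e-01  3.40945681e-01 -1.14028508e-03] [ 0.5033122  -0.40229122  0.32274778] [ 2.64317196e-03  1.87948663e-01 -1.21671887e-01  1.26356288e+00
 -1.01486668e-04  2.44839009e+00]
yaw 39.86910954426159 to start (tool cm) [0.054127   0.07016351 6.20510419]
[363.05069429 247.25347824]
[377.10846991 205.52049514]
```

View pics/w3.png

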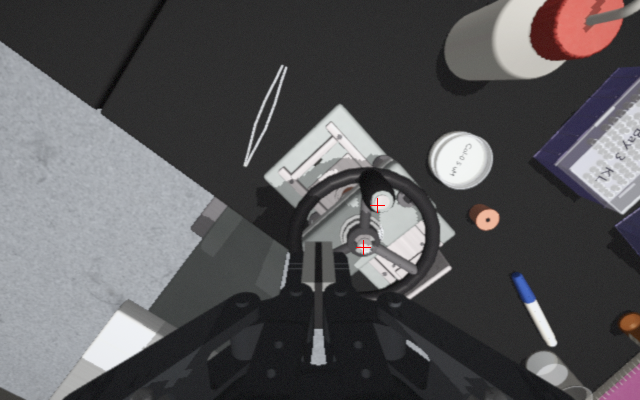

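The wrist view shows the handle cap at px (381, 198), close to the prediction. The finger is clear behind the handle, so I'll descend and tabulate the circle.

Request:
{"method": "send_rows", "body": {"series": [0, 0, 1, 0, 0, 0, 0, 0, 0, 2.5, 0, 0, 0, 0, 0, 0, 4.2, 0, 0, 0, 0, 0, 0, 5.5, 0, 0, 0, 0, 0, 0, 6.2, 0, 0, 0, 0, 0, 0, 6.2, 0, 0, 0, 0, 0, 0, 6.2, 0, 0, 0, 0]}}

```text
clock: 7.85
tcp_pos: [0.503, 0.0795, 0.1689]
orientation: [-0.0, 0.94, 0.34, -0.0]
wrist_force: [0.2, 0.1, 0.3]
finger_gap: 0.0
```

Run:
```python
from h import *
s=get_state();print(s["clock"],np.round(s["tcp_pos"],4),s["wrist_force"])
P=lambda f:np.array([5.5*np.cos(np.radians(f)),-5.5*np.sin(np.radians(f))])
for f0 in range(40,-340,-60):
    print(f0,", ".join("%.1f %.1f"%tuple(P(f0-6*k)-np.round(P(f0),1)) for k in range(1,11)))
```

```text
7.85 [0.503  0.0795 0.1689] [0.22252472 0.13013032 0.31671629]
40 0.4 0.4, 0.7 0.9, 0.9 1.4, 1.1 2.0, 1.2 2.5, 1.3 3.1, 1.3 3.7, 1.2 4.3, 1.1 4.8, 1.0 5.4
-20 -0.3 0.5, -0.5 1.0, -0.9 1.5, -1.2 1.9, -1.7 2.3, -2.1 2.7, -2.6 3.0, -3.1 3.2, -3.7 3.4, -4.2 3.5
-80 -0.6 0.1, -1.2 0.1, -1.8 0.0, -2.3 -0.1, -2.9 -0.2, -3.4 -0.5, -3.9 -0.7, -4.4 -1.1, -4.8 -1.4, -5.2 -1.9
-140 -0.4 -0.4, -0.7 -0.9, -0.9 -1.4, -1.1 -2.0, -1.2 -2.5, -1.3 -3.1, -1.3 -3.7, -1.2 -4.3, -1.1 -4.8, -1.0 -5.4
-200 0.3 -0.5, 0.5 -1.0, 0.9 -1.5, 1.2 -1.9, 1.7 -2.3, 2.1 -2.7, 2.6 -3.0, 3.1 -3.2, 3.7 -3.4, 4.2 -3.5
-260 0.6 -0.1, 1.2 -0.1, 1.8 -0.0, 2.3 0.1, 2.9 0.2, 3.4 0.5, 3.9 0.7, 4.4 1.1, 4.8 1.4, 5.2 1.9
-320 0.4 0.4, 0.7 0.9, 0.9 1.4, 1.1 2.0, 1.2 2.5, 1.3 3.1, 1.3 3.7, 1.2 4.3, 1.1 4.8, 1.0 5.4
```

Request:
{"method": "send_rows", "body": {"series": [0.4, 0.4, 0, 0, 0, 0, 0, 0.7, 0.9, 0, 0, 0, 0, 0, 0.8, 1.2, 0, 0, 0, 0, 0, 0.9, 1.5, 0, 0, 0, 0, 0, 1, 1.7, 0, 0, 0, 0, 0, 1.1, 2, 0, 0, 0, 0, 0, 1.2, 2.5, 0, 0, 0, 0, 0, 1.3, 3.1, 0, 0, 0, 0, 0]}}

```text
clock: 8.52
tcp_pos: [0.5331, 0.065, 0.1694]
orientation: [-0.0, 0.94, 0.341, -0.0]
wrist_force: [-2.0, 1.7, 1.7]
finger_gap: -0.0002
```

Request:
{"method": "send_rows", "body": {"series": [0, 0.6, 0, 0, 0, 0, 0, -0.1, 1.2, 0, 0, 0, 0, 0, -0.2, 1.7, 0, 0, 0, 0, 0, -0.3, 2.3, 0, 0, 0, 0, 0]}}

```text
clock: 8.85
tcp_pos: [0.5459, 0.0449, 0.1691]
orientation: [-0.0, 0.94, 0.341, 0.0]
wrist_force: [-1.3, 3.8, 0.6]
finger_gap: -0.0
```

Pushing at about 4 N.

Request:
{"method": "send_rows", "body": {"series": [-0.3, 0.5, 0, 0, 0, 0, 0, -0.5, 1, 0, 0, 0, 0, 0, -0.9, 1.5, 0, 0, 0, 0, 0, -1.2, 1.9, 0, 0, 0, 0, 0, -1.7, 2.3, 0, 0, 0, 0, 0, -2.1, 2.7, 0, 0, 0, 0, 0, -2.6, 3, 0, 0, 0, 0, 0, -3.1, 3.2, 0, 0, 0, 0, 0, -3.7, 3.4, 0, 0, 0, 0, 0, -4.2, 3.5, 0, 0, 0, 0, 0]}}

```text
clock: 9.68
tcp_pos: [0.5356, -0.0093, 0.1694]
orientation: [0.0, 0.94, 0.341, 0.0]
wrist_force: [2.4, 2.8, -1.3]
finger_gap: 0.0001
```

Request:
{"method": "send_rows", "body": {"series": [-0.6, 0.1, 0, 0, 0, 0, 0, -1.2, 0.1, 0, 0, 0, 0, 0, -1.8, 0, 0, 0, 0, 0, 0, -2.3, -0.1, 0, 0, 0, 0, 0, -2.9, -0.2, 0, 0, 0, 0, 0, -3.4, -0.5, 0, 0, 0, 0, 0, -3.9, -0.7, 0, 0, 0, 0, 0, -4.4, -1.1, 0, 0, 0, 0, 0, -4.8, -1.4, 0, 0, 0, 0, 0, -5.2, -1.9, 0, 0, 0, 0, 0]}}

```text
clock: 10.52
tcp_pos: [0.4833, -0.0279, 0.1695]
orientation: [0.001, 0.94, 0.34, -0.0]
wrist_force: [3.0, -1.1, 0.1]
finger_gap: -0.0002
```

Request:
{"method": "send_rows", "body": {"series": [-0.4, -0.4, 0, 0, 0, 0, 0, -0.7, -0.9, 0, 0, 0, 0, 0, -0.9, -1.4, 0, 0, 0, 0, 0, -1.1, -2, 0, 0, 0, 0, 0, -1.2, -2.5, 0, 0, 0, 0, 0]}}

```text
clock: 10.93
tcp_pos: [0.4577, -0.0155, 0.1693]
orientation: [0.0, 0.94, 0.341, -0.0]
wrist_force: [2.3, -1.6, 0.2]
finger_gap: 0.0
```

Run:
```python
from h import *
s=get_state();print(s["clock"],np.round(s["tcp_pos"],4),s["wrist_force"],s["joint_pos"])
v=s["tcp_pos"][:2]-[.4937,.0269];print(np.hypot(*v),np.degrees(np.arctan2(v[1],v[0]))-39.9)
im=read_camera("wrist");cv2.imwrite("pics/w4.png",im)
```

```text
10.9333 [ 0.4577 -0.0155  0.1693] [ 2.34382415 -1.6470027   0.22477071] [-2.09227514e-01  1.18889540e-01 -3.56666937e-01  1.09542605e+00
 -4.04899275e-04  2.23717163e+00]
0.055646249042331286 -170.2241708158785
```

View pics/w4.png

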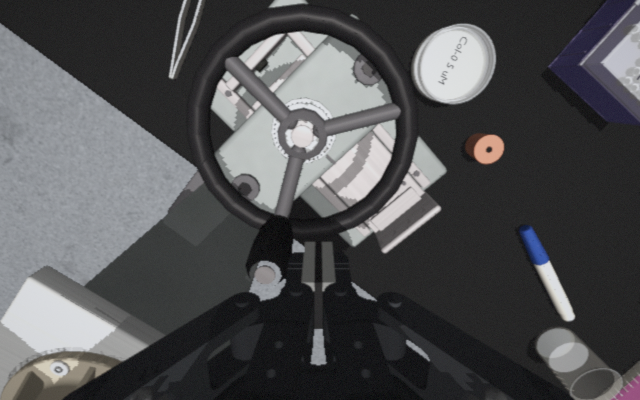

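The wheel is half-way round. The handle is at about px (268, 260), against the left side of the fingers, and the bystanders are unmoved. Continuing.

Request:
{"method": "send_rows", "body": {"series": [-0.1, -0.6, 0, 0, 0, 0, 0, -0.1, -1.2, 0, 0, 0, 0, 0, 0, -1.8, 0, 0, 0, 0, 0, 0.1, -2.3, 0, 0, 0, 0, 0, 0.2, -2.9, 0, 0, 0, 0, 0]}}

```text
clock: 11.4
tcp_pos: [0.4405, 0.0083, 0.1691]
orientation: [-0.0, 0.94, 0.341, -0.001]
wrist_force: [-1.2, -3.2, 2.1]
finger_gap: 0.0001
```

Request:
{"method": "send_rows", "body": {"series": [0.3, -0.5, 0, 0, 0, 0, 0, 0.5, -1, 0, 0, 0, 0, 0, 0.9, -1.5, 0, 0, 0, 0, 0, 1.2, -1.9, 0, 0, 0, 0, 0, 1.7, -2.3, 0, 0, 0, 0, 0, 2.1, -2.7, 0, 0, 0, 0, 0, 2.6, -3, 0, 0, 0, 0, 0, 3.1, -3.2, 0, 0, 0, 0, 0, 3.7, -3.4, 0, 0, 0, 0, 0, 4.2, -3.5, 0, 0, 0, 0, 0]}}

```text
clock: 12.23
tcp_pos: [0.4513, 0.0623, 0.169]
orientation: [-0.0, 0.94, 0.341, -0.0]
wrist_force: [-2.0, -2.9, -0.7]
finger_gap: -0.0002
```

Request:
{"method": "send_rows", "body": {"series": [0.6, -0.1, 0, 0, 0, 0, 0, 1.2, -0.1, 0, 0, 0, 0, 0, 1.8, 0, 0, 0, 0, 0, 0, 2.3, 0.1, 0, 0, 0, 0, 0, 2.9, 0.2, 0, 0, 0, 0, 0, 3.4, 0.5, 0, 0, 0, 0, 0, 3.9, 0.7, 0, 0, 0, 0, 0, 3.9, 0.7, 0, 0, 0, 0, 0]}}

```text
clock: 12.9
tcp_pos: [0.4872, 0.0816, 0.1693]
orientation: [-0.0, 0.94, 0.341, 0.001]
wrist_force: [-0.9, 0.4, -0.5]
finger_gap: 0.0004
```

Run:
```python
from h import *
s=get_state();print(s["clock"],np.round(s["tcp_pos"],4),s["wrist_force"])
v=s["tcp_pos"][:2]-[.4937,.0269];print(np.hypot(*v),np.degrees(np.arctan2(v[1],v[0]))-39.9)
im=read_camera("wrist");i=camera_info("wrist")
for p in [(.4937,.0269,.143),(.5356,.0622,.191)]:
    q=proj("wrist",p,i);print(q);cv2.drawMarker(im,tuple(int(v) for v in q),(0,0,255),0,15,1)
cv2.imwrite("pics/w5.png",im)
```

```text
12.9 [0.4872 0.0816 0.1693] [-0.89961743  0.35042805 -0.52052096]
0.05509458087044563 56.90440915854676
[394.37773274 279.20196648]
[429.96718681 232.88582797]
```

View pics/w5.png

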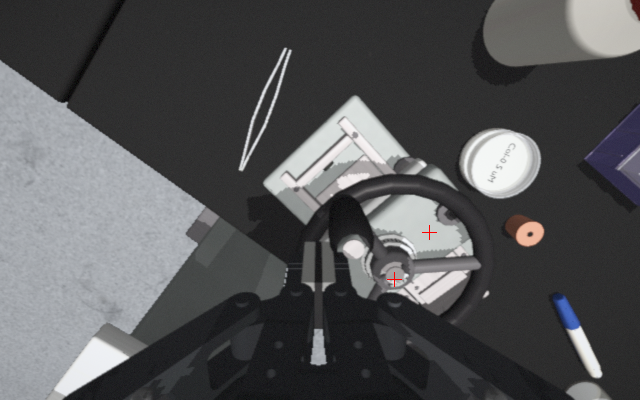

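The handle cap is at about px (355, 245), short of its goal mark by roughly 30°. I'll compute what's left.

Run:
```python
from h import *
i=camera_info("wrist");H=np.array([.4937,.0269])
for b in((0,0),(0,8),(3,8)):
    p=ray("wrist",(355+b[0],245+b[1]),.191,i)[:2]-H;print(b,np.hypot(*p),np.degrees(np.arctan2(p[1],p[0]))-39.9)
P=lambda f:np.array([5.5*np.cos(np.radians(f)),-5.5*np.sin(np.radians(f))])
for f in range(54,20,-3):print(f,np.round(P(f)-P(58),2))
```

```text
(0, 0) 0.05826681439178704 32.53169498180451
(0, 8) 0.054999490646828374 34.55020563166355
(3, 8) 0.0542822454784445 33.43487934842951
54 [0.32 0.21]
51 [0.55 0.39]
48 [0.77 0.58]
45 [0.97 0.78]
42 [1.17 0.98]
39 [1.36 1.2 ]
36 [1.54 1.43]
33 [1.7  1.67]
30 [1.85 1.91]
27 [1.99 2.17]
24 [2.11 2.43]
21 [2.22 2.69]
```

Request:
{"method": "send_rows", "body": {"series": [0.3, 0.2, 0, 0, 0, 0, 0, 0.6, 0.4, 0, 0, 0, 0, 0, 0.8, 0.6, 0, 0, 0, 0, 0, 1, 0.8, 0, 0, 0, 0, 0, 1.2, 1, 0, 0, 0, 0, 0, 1.4, 1.2, 0, 0, 0, 0, 0, 1.5, 1.4, 0, 0, 0, 0, 0, 1.7, 1.7, 0, 0, 0, 0, 0, 1.8, 1.9, 0, 0, 0, 0, 0, 1.8, 1.9, 0, 0, 0, 0, 0]}}

```text
clock: 13.78
tcp_pos: [0.5126, 0.0781, 0.1693]
orientation: [0.0, 0.94, 0.341, 0.001]
wrist_force: [-0.9, -0.2, 0.3]
finger_gap: 0.0001
```

Run:
```python
from h import *
s=get_state();H=np.array([.4937,.0269])
v=s["tcp_pos"][:2]-H;print(np.round(s["tcp_pos"],4),s["wrist_force"],np.hypot(*v),np.degrees(np.arctan2(v[1],v[0]))-39.9)
im=read_camera("wrist");i=camera_info("wrist")
q=proj("wrist",(.5356,.0622,.191),i);print(q)
o=im[130:330,260:500];print(q-[260,130])
o=cv2.resize(o,(720,600),interpolation=3);cv2.drawMarker(o,tuple(int(v) for v in (q-[260,130])*3),(0,0,255),0,20,1)
cv2.imwrite("pics/w6.png",o)
np.save("i6.npy",i,allow_pickle=True)
```

```text
[0.5126 0.0781 0.1693] [-0.86141923 -0.2389197   0.33340596] 0.054548097652392 29.846134442954757
[382.03771991 269.0536125 ]
[122.03771991 139.0536125 ]
```

View pics/w6.png

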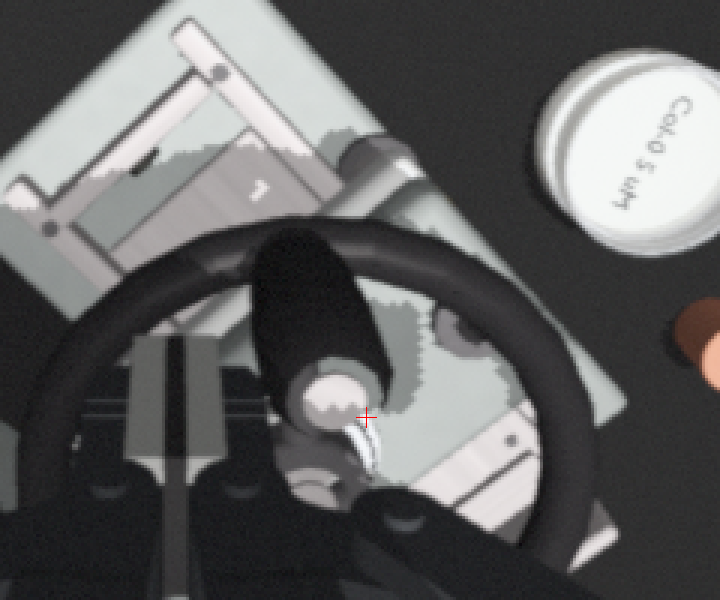

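The cap is at about px (372, 261), 7–10 mm short of the goal. I'll finish the last ~8 mm, back off, lift and look.

Request:
{"method": "send_rows", "body": {"series": [0.1, 0.2, 0, 0, 0, 0, 0, 0.2, 0.4, 0, 0, 0, 0, 0, 0.3, 0.6, 0, 0, 0, 0, 0, 0.35, 0.73, 0, 0, 0, 0, 0, 0.35, 0.73, 0, 0, 0, 0, 0, 0.35, 0.73, 0, 0, 0, 0, 0]}}

```text
clock: 14.33
tcp_pos: [0.5195, 0.0747, 0.1694]
orientation: [0.0, 0.94, 0.341, 0.0]
wrist_force: [-1.9, 1.2, 0.2]
finger_gap: -0.0001
```

Request:
{"method": "send_rows", "body": {"series": [0, -0.5, 0, 0, 0, 0, 0, -0.1, -1.2, 0, 0, 0, 0, 0, -0.3, -1.7, 0, 0, 0, 0, 0, -0.3, -1.7, -2, 0, 0, 0, 0, -0.3, -1.7, -4, 0, 0, 0, 0, -0.3, -1.7, -6.2, 0, 0, 0, 0, -0.3, -1.7, -6.2, 0, 0, 0, 0, -0.3, -1.7, -6.2, 0, 0, 0, 0]}}

```text
clock: 15.0
tcp_pos: [0.5064, 0.0862, 0.2326]
orientation: [0.001, 0.94, 0.341, 0.001]
wrist_force: [-0.7, 0.3, -0.7]
finger_gap: -0.0001
```

Run:
```python
from h import *
s=get_state();print(s["clock"],np.round(s["tcp_pos"],4),s["wrist_force"])
im=read_camera("wrist");i=camera_info("wrist");q=proj("wrist",(.5356,.0622,.191),i);print(q)
b=proj("wrist",(.5356,.0622,.191),i)-proj("wrist",(.5420,.0545,.191),i);print("10mm tangential px",b)
r=im[120:280,280:480]
# start picture cap for comparison
w3=cv2.imread("pics/w3.png")[120:280,280:480]
a=cv2.resize(np.hstack([w3,r]),(800,320),interpolation=3);cv2.imwrite("pics/w7.png",a)
t=read_camera("top");t0=cv2.imread("pics/top0.png")
cv2.imwrite("pics/t7.png",t)
```

```text
15.0 [0.5064 0.0862 0.2326] [-0.72699776  0.34079194 -0.68722344]
[380.04519107 214.0219317 ]
10mm tangential px [-16.16699835  -0.04499533]
```

View pics/w7.png

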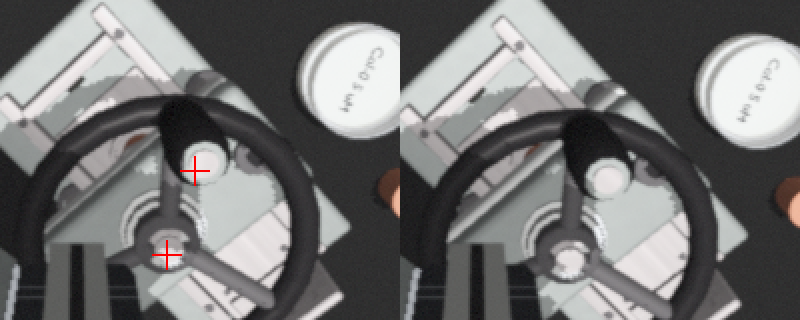

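The cap sits about 1 mm (roughly 1°) short of its start position by comparison. I'll retreat upward and check from the side.

Request:
{"method": "send_rows", "body": {"series": [0, 0, -2, 0, 0, 0, 0, 0, 0, -5, 0, 0, 0, 0, 0, 0, -8, 0, 0, 0, 0, 0, 0, -10, 0, 0, 0, 0, 0, 0, -10, 0, 0, 0, 0, 0, 0, -10, 0, 0, 0, 0]}}

```text
clock: 15.6
tcp_pos: [0.5061, 0.086, 0.3311]
orientation: [0.0, 0.94, 0.341, 0.0]
wrist_force: [-1.0, 0.6, -0.4]
finger_gap: 0.0002
```

Run:
```python
from h import *
s=get_state();print(s["clock"],np.round(s["tcp_pos"],4),s["wrist_force"])
a=read_camera("side")[165:285,260:400];b=cv2.imread("pics/side0.png")[165:285,260:400]
cv2.imwrite("pics/s8.png",cv2.resize(np.hstack([b,a]),(800,343),interpolation=3))
```

```text
15.6 [0.5061 0.086  0.3311] [-0.98552154  0.60675495 -0.4075456 ]
```

View pics/s8.png

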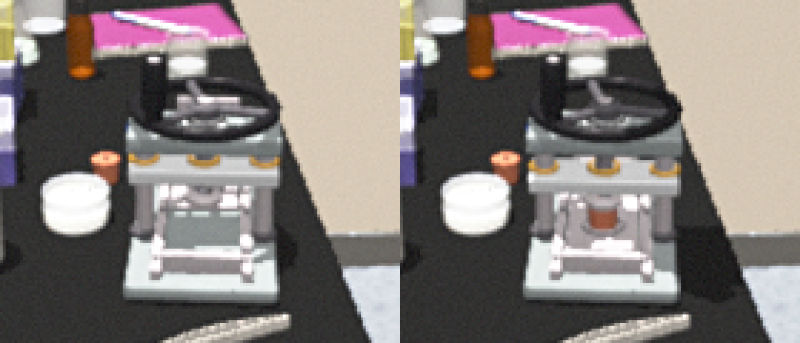

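The side view shows the handle at its starting place, the plate lowered, the foot on the upright stopper in its seat at about crop (603, 215), and the bystanders unmoved. Handing in.

```bash
python3 -c "
from workcell import *
print(hand_in())"
```

```text
the job is handed in; nothing more can be done
None
```

I pushed the tray in to its stop, turned the hand wheel one full turn clockwise by its handle, then lifted clear and handed the job in at about 16 s. `hand_in()` gives no verdict, so I have no confirmation of a pass.

- **Tray:** I pushed the front plate with the shut fingers until it hit its stop. The wrist force rose to about 17 N, and an overhead picture then showed the plate flush with the end of the base.
- **Wheel:** I pushed the handle round with the fingers pointing down. The wrist force read about 4 N or less, and at half-way a picture showed the handle still against the fingers.
- **Handle position:** Wrist pictures from before and after put the handle cap about 1 mm from where it began, against the 12 mm allowed.
- **Press and bystanders:** The last side picture shows the plate lowered and the foot on the upright stopper in its seat. The bystanders in view had not moved, and the arm was 14 cm above the handle.

**Not measured:** the foot's force on the stopper and the tray's exact travel; I judged both from pictures and the wrist force.

**Disagreement:** just before the last push, two estimates of the distance left differed, at about 7 mm and 10 mm. I went about 8 mm, and the wrist pictures above were the check on that.

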